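Crib up a copper boiler on its skid

TASK

Finish the crib on the plywood skid: one long slat already lies across the two bearers, so lay the other long slat flat beside it, parallel, then lay the two short slats crosswise on top of the long ones; in each layer the slats are about 60 mm apart centre to centre and the pair is centred on the skid. Then stand the copper boiler upright, flange down, in the middle of the two short slats and let go of it, and only then press its black cap down fully home and withdraw. Leave the wooden offcut and the brass fitting where they lie, and never lay the boiler over.

Things in the scene. Friction and masses are not known exactly. Their poses are not given: they have to be found in the camera images.
- skid: Plywood board 150 x 150 mm, 10 mm thick, screwed to the bench, with two fixed wooden bearers on it, each 140 mm long, 22 mm wide, 18 mm high. Origin at the centre of the board's underside; the bearers run along its x at y = -50 and +50 mm; their tops are 28 mm above the origin
- skid_top (a point): Point over the middle of the skid, level with the tops of the bearers (28 mm above the bench), axes as the skid's. The long slats run along y: one lies at x = -30 mm, the other is to lie at x = +30 mm; the short ones are to run along x, at y = -30 and +30 mm
- laid_slat: Plain pale wooden slat, 170 mm long, 22 mm wide, 18 mm high, already lying loose across the two bearers on the robot's side of the skid (at the skid's x = -30 mm), where it is to stay. Origin at its centre, x along its length, z up
- long_slat: Plain pale wooden slat, equal to laid_slat (170 x 22 x 18 mm), lying flat on the bench. Origin at its centre, x along its length, z up
- short_a: Plain pale wooden slat, 120 mm long, 22 mm wide, 18 mm high; one of two equal short slats. Loose, lying flat on the bench. Origin at its centre, x along its length, z up
- short_b: Plain pale wooden slat, 120 mm long, 22 mm wide, 18 mm high; one of two equal short slats. Loose, lying flat on the bench. Origin at its centre, x along its length, z up
- boiler: Small copper boiler standing upright on the bench: brass flange at the foot 80 mm across and 6 mm thick, above it a copper body 56 mm across up to 58 mm height, then a brass neck 20 mm across with a black cap on it. Total height 83 mm with the cap raised. Origin at the centre of the flange's underside, z up
- cap (a joint): Travel of the black cap (34 mm across, 14 mm high) down the boiler's neck, in m: 0 raised, 0.010 fully home; starts between 0 and 0.002. It moves stiffly, at about 5 N, and stays where it is left
- cap_top (a point): Centre of the top face of the black cap
- offcut: Wooden offcut 60 x 44 x 18 mm, not part of the crib, to be left alone. Origin at the centre of its underside
- fitting: Brass tee fitting 50 mm long, 28 mm thick, stem to 40 mm height, to be left alone. Origin under its centre, x along its length

How it is judged (in metres and radians):
On the way, in this order (a step that is already met when the one before it is completed fails the run):
1. the second long slat lies across the bearers beside the first, released (x of long_slat in the frame of skid between 0.017 and 0.043 m and y of long_slat in the frame of skid between -0.016 and 0.016 m and z of long_slat in the frame of skid between 0.033 and 0.041 m and angle between the x axis of each of long_slat, laid_slat and the y axis of skid, either way round below 0.17 rad and angle between the z axis of each of long_slat, laid_slat and the z axis of skid, either way round below 0.08 rad and x of laid_slat in the frame of skid between -0.043 and -0.017 m and y of laid_slat in the frame of skid between -0.016 and 0.016 m and z of laid_slat in the frame of skid between 0.033 and 0.041 m and contact force between the fingers and long_slat below 0.3 N and contact force between the fingers and laid_slat below 0.3 N), for 0.2 s.
2. the two short slats lie crosswise on the long ones, released (all of step 1 and ((y of short_a in the frame of skid between 0.017 and 0.043 m and x of short_a in the frame of skid between -0.016 and 0.016 m and z of short_a in the frame of skid between 0.051 and 0.059 m and angle between the x axis of each of short_a, short_b and the x axis of skid, either way round below 0.17 rad and angle between the z axis of each of short_a, short_b and the z axis of skid, either way round below 0.08 rad and y of short_b in the frame of skid between -0.043 and -0.017 m and x of short_b in the frame of skid between -0.016 and 0.016 m and z of short_b in the frame of skid between 0.051 and 0.059 m) or (y of short_a in the frame of skid between -0.043 and -0.017 m and x of short_a in the frame of skid between -0.016 and 0.016 m and z of short_a in the frame of skid between 0.051 and 0.059 m and angle between the x axis of each of short_a, short_b and the x axis of skid, either way round below 0.17 rad and angle between the z axis of each of short_a, short_b and the z axis of skid, either way round below 0.08 rad and y of short_b in the frame of skid between 0.017 and 0.043 m and x of short_b in the frame of skid between -0.016 and 0.016 m and z of short_b in the frame of skid between 0.051 and 0.059 m)) and contact force between the fingers and short_a below 0.3 N and contact force between the fingers and short_b below 0.3 N), for 0.2 s.
3. the boiler stands on the short slats, released, its cap not yet pressed home (all of step 2 and horizontal distance between boiler and skid_top below 0.015 m and z of boiler in the frame of skid between 0.06 and 0.068 m and angle between boiler's own z axis and vertical below 0.08 rad and contact force between the fingers and boiler below 0.3 N and value of joint cap below 0.0085 m), for 0.2 s.
4. the cap is pressed fully home with the boiler on the crib (horizontal distance between boiler and skid_top below 0.015 m and z of boiler in the frame of skid between 0.06 and 0.068 m and angle between boiler's own z axis and vertical below 0.08 rad and value of joint cap above 0.0085 m), for 0.1 s.
At the end, for the whole second after the job is handed in: Both layers flat and crosswise, slats within 10 degrees of square, 13 mm sideways and 16 mm endways of their places (30 mm either side of the skid's middle); boiler upright on them within 15 mm of the middle, cap down at least 8.5 of 10 mm; all released and at rest (all of step 2 and all of step 4 and contact force between the fingers and boiler below 0.3 N and linear speed of each of laid_slat, long_slat, short_a, short_b, boiler below 0.02 m/s); the robot touches nothing.
It fails at once if the offcut or the brass fitting was moved more than 30 mm (distance of any of offcut, fitting from where it was at the start of the episode above 0.03 m).
It fails at once if the boiler was tipped over (angle between boiler's own z axis and vertical above 0.8 rad).
It also fails if it takes over 72 s, if anything falls off the work surface, if the arm or the gripper's body presses on something with over 40 N, if the wrist force passes 120 N, or if a joint passes its speed limit or range.

ROBOT

A 6-joint arm with a two-finger parallel gripper is mounted at the origin on the work surface. World frame = base frame: x ahead of the robot, y to its left, z up, the work surface at z = 0. Lengths are in mm, angles in rad, forces in N, time in s.
With the tool pointing down it reaches from about 275 to 1000 mm from the base axis. Payload 8.4 kg.
Tool frame: the origin (TCP) lies between the finger pads; the fingertips stand 17 mm ahead of it and the grasp point (between the pads) lies 2 mm behind it; z points along the fingers, y is the line along which they close (so a half turn about z gives the same grasp; the last joint's range is limited). The gripper opens to 85 mm and grips with 20 to 120 N. Pads are 22 mm wide; open, the fingers measure 114 mm over their backs; the gripper's body (76 mm by 85 mm) begins 54 mm behind the grasp point. The pads swing forward as they close: fully open they stand 13 mm farther back than shut.
Start: joints at [-1.196, 0.353, 1.633, -0, 1.155, -0.002], TCP at [229.965, -581.157, 223.081] pointing down, gripper open.
Joint ranges: [-2.63, 2.63], [-0.92, 2.1], [0.06, 2.66], [-1.3, 4.44], [0, 2.69], [-3.02, 3.02]. Speed limits (rad/s): [2.22, 2.22, 2.79, 3.14, 3.14, 3.14].

INTERFACE

Orientations are given as [roll, pitch, yaw] about the fixed x, y, z axes, in that order (R = Rz(yaw) Ry(pitch) Rx(roll)).
In Python, from rig import sense, grab_frame, sign_off gives the robot as it stands. The module is installed in compiled form; this text tells all that it offers.
- The arm moves only by the tool send_rows, never from a script. Its argument "moves" is a list that holds one entry, the list of rows, each a list of 7 numbers: the shift along the world's x, y, z in m, then the turn, a rotation vector about the world's x, y, z in rad, then the opening, from -1 (shut) to 1 (fully open). In form: [[[dx, dy, dz, rx, ry, rz, jaw], ...]]. A call has 1 to 10 rows; each row shifts and turns the commanded pose from where the row before left it; what a row does not reach is not made up. A row lasts 1/10 s, in which the tool goes at most 50 mm and 8.59 degrees, less where a joint would pass 70% of its speed; a pose out of reach is approached as far as the arm can. A call with a gripper value outside its range is refused whole. The fingers move at their own pace and stop on an object; "grip_force" is the grip in N (left out, the last holds). Time passes only in rows, so rows that do not move let the fingers close. It gives the time, the measured TCP pose, the force, the opening and the grip force at its end, in the units of the state.
- sense(): the state, without advancing time (a new reading comes with each control period).
- grab_frame(name): name is "side" or "top" or "wrist"; returns a dict with "img" (420x560x3 uint8, red, green, blue), "mtx" (3x3 intrinsics, pixels), "rvec" (rotation vector, rad) and "tvec" (3), from world to camera coordinates, as OpenCV has them; the wrist camera has in their place "T_tool_cam" (4x4, takes a point from camera to tool coordinates, whose origin is the TCP and whose axes are the flange's). Camera axes: x right, y down, z forward; pixel columns grow to the right and rows downward; lengths in mm; the calibration is good to about 2 mm. A picture is of the moment at which its call begins: read the wrist's pose just before it. There is no depth.
- sign_off(): hands the job in; it is judged then, once.
The state is a dict: "clock": time; "qpos": joint angles; "qvel": joint speeds; "joint_efforts": joint torques, N m; "eef_pos": TCP position; "tcp_rot": TCP orientation; "contact_force": force on the tool from outside, world axes, zero at the start; "wrist_torque": the same for the moment, N m; "opening": opening from 0.0 (shut) to 1.0 (fully open); "grasp_force": force on a finger pad.
Only numpy, scipy, OpenCV 4.12 (cv2) and the standard library are available. Lean on these libraries where they do the work, as an engineer would, in place of code of your own. Each camera call takes 0.05 s, during which the arm holds its last target. There are 200 camera calls.

## Working session

There is one attempt and no reset: what is moved stays moved. The work goes in short steps, Python scripts to look and compute and a tool call to move; the robot and the scene stay as the last step left them, time stands still between calls to the robot, and variables do not carry over. Pictures are saved under pics/ and viewed, at most 10 in all, crops included, and the job is handed in when it is done.

Besides the shell and the picture viewer there is one more tool, called after ">>>" as name(argument=value, ...), one argument or row to a line, values as JSON. send_rows: Moves the arm, as the interface text tells. Its arguments: {"type":"object","properties":{"moves":{"type":"array"},"grip_force":{"type":"number"}},"required":["moves"]}

```bash
mkdir -p pics; python3 - <<'E'
from rig import *
import cv2,numpy as np,pickle
s=sense();print(s)
F={}
for n in("top","side"):
    f=grab_frame(n);F[n]=f
    cv2.imwrite(f"pics/{n}0.png",f["img"][:,:,::-1])
    R=cv2.Rodrigues(np.array(f["rvec"],float))[0];print(n,f["mtx"],(-R.T@np.ravel(f["tvec"])),R)
pickle.dump(F,open("F0.pkl","wb"))
w=grab_frame("wrist");print(w["T_tool_cam"],w["mtx"])
E
```

```text
{'clock': 0.0, 'qpos': array([-1.19636359e+00,  3.53652621e-01,  1.63413172e+00,  4.02431887e-06,
        1.15519105e+00, -2.38893107e-03]), 'qvel': array([ 0.00147004,  0.00116445, -0.00140511, -0.00164211,  0.00162795,
        0.00039496]), 'joint_efforts': array([-4.87276178e-03, -6.05254912e+01, -3.42069805e+01, -6.46935914e-04,
        9.40220256e-03, -5.02380738e-05]), 'eef_pos': array([ 229.81024467, -580.69644628,  222.35992592]), 'tcp_rot': array([-3.14020994e+00, -6.98272201e-06,  3.76820037e-01]), 'contact_force': array([ 0.81384417, -0.0028458 , -0.45500554]), 'wrist_torque': array([ 0.01816677, -0.03204126, -0.04492867]), 'grasp_force': 0.0, 'opening': 1.0014293429975059}
top [[417.06257722   0.         274.22375437]
 [  0.         417.06257722 206.97858703]
 [  0.           0.           1.        ]] [ 4.79793198e+02 -2.22828193e-01  8.93961277e+02] [[ 0.00757944 -0.99989216 -0.01257849]
 [-0.99613192 -0.00644852 -0.08763337]
 [ 0.0875428   0.01319405 -0.99607338]]
side [[541.68525079   0.         278.81719087]
 [  0.         541.68525079 204.17592415]
 [  0.           0.           1.        ]] [289.84185545 844.37305208 938.79541688] [[-0.95796381 -0.28673148 -0.00950791]
 [-0.19020861  0.65959514 -0.72715537]
 [ 0.21476971 -0.69478004 -0.68640707]]
[[-7.65593921e-04 -9.52928551e-01 -3.03193983e-01  7.64114394e+01]
 [ 9.99999695e-01 -6.82796356e-04 -3.79089138e-04  1.17381693e+00]
 [ 1.54225115e-04 -3.03194181e-01  9.52928783e-01 -1.49165467e+02]
 [ 0.00000000e+00  0.00000000e+00  0.00000000e+00  1.00000000e+00]] [[318.39299215   0.         278.34203332]
 [  0.         318.39299215 210.24008734]
 [  0.           0.           1.        ]]
```

View pics/top0.png

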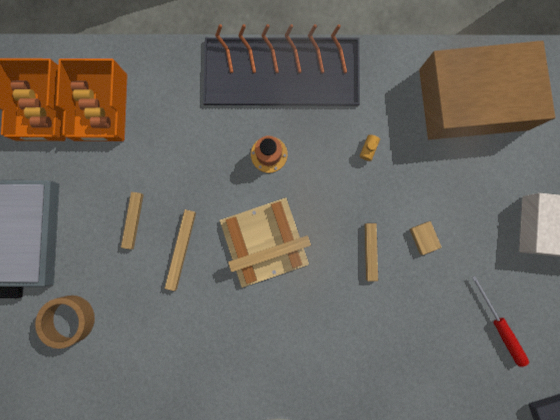

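View pics/side0.png

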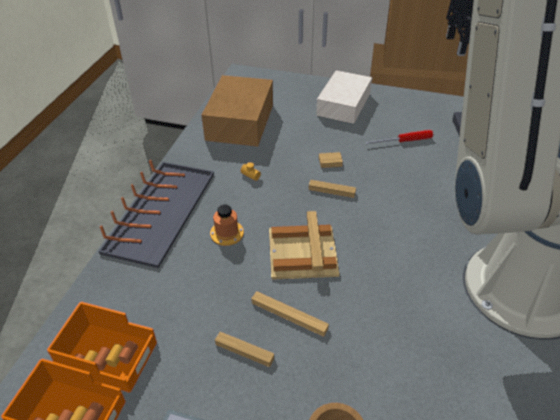

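Top view: long slat at about (180,250), short slats at (131,221) and (372,252), skid at (265,243) with the laid slat across it, boiler at (268,152), offcut at (426,238), fitting at (370,148). Side view: long slat (289,313), shorts (245,348) and (332,188), skid (303,248), boiler (226,226).

```bash
cat > h.py <<'E'
import cv2,numpy as np
def cam(f):
    R=cv2.Rodrigues(np.array(f["rvec"],float))[0];t=np.ravel(f["tvec"]).astype(float)
    return np.array(f["mtx"],float),R,t
def ray(f,uv):
    K,R,t=cam(f);uv=np.atleast_2d(uv)
    d=(np.c_[uv,np.ones(len(uv))]@np.linalg.inv(K).T)@R
    return -R.T@t,d/np.linalg.norm(d,axis=1)[:,None]
def plane(f,uv,z):
    c,d=ray(f,uv);return (c+d*((z-c[2])/d[:,2])[:,None])
def tri(f,a,g,b):
    P=[]
    for q in(f,g):
        K,R,t=cam(q);P.append(K@np.c_[R,t])
    X=cv2.triangulatePoints(P[0],P[1],np.float64(a).reshape(2,1),np.float64(b).reshape(2,1)).ravel();return X[:3]/X[3]
def blobs(img,lo,hi,amin=80):
    m=cv2.inRange(cv2.cvtColor(img,cv2.COLOR_RGB2HSV),lo,hi)
    cs=cv2.findContours(m,cv2.RETR_EXTERNAL,cv2.CHAIN_APPROX_NONE)[0]
    return m,[c for c in cs if cv2.contourArea(c)>amin]
E
python3 - <<'E'
from h import *
import pickle
F=pickle.load(open("F0.pkl","rb"))
T=F["top"];H=cv2.cvtColor(T["img"],cv2.COLOR_RGB2HSV)
for n,pts in (("top",[(180,250),(131,221),(372,252),(265,215),(245,258),(239,240),(426,238),(268,146),(268,162),(187,215),(284,157)]),("side",[(289,313),(245,348),(332,188),(296,250),(312,231),(302,231),(224,210),(227,229),(227,240),(289,320)])):
    h=cv2.cvtColor(F[n]["img"],cv2.COLOR_RGB2HSV)
    print(n,[(p,h[p[1],p[0]].tolist()) for p in pts])
vis=[]
for n in F:
    m,b=blobs(F[n]["img"],(10,70,110),(28,200,255))
    for c in b:
        r=cv2.minAreaRect(c);x,y=r[0]
        if 100<x<450 and 130<y<380: print(n,np.round(r[0],1),np.round(r[1],1),round(r[2],1),cv2.contourArea(c))
def crop(n,x0,y0,w,h,k): return cv2.resize(F[n]["img"][y0:y0+h,x0:x0+w,::-1],(w*k,h*k),interpolation=cv2.INTER_NEAREST)
a=crop("top",205,130,130,165,3);b=crop("side",200,195,145,165,3)[:495];cv2.imwrite("pics/crop0.png",np.hstack([a[:495],b[:495]])[:, :800])
E
```

```text
top [((180, 250), [19, 115, 168]), ((131, 221), [18, 113, 160]), ((372, 252), [18, 111, 163]), ((265, 215), [20, 92, 167]), ((245, 258), [18, 117, 170]), ((239, 240), [14, 158, 147]), ((426, 238), [18, 112, 173]), ((268, 146), [30, 7, 36]), ((268, 162), [10, 142, 95]), ((187, 215), [18, 114, 166]), ((284, 157), [18, 147, 156])]
side [((289, 313), [18, 113, 197]), ((245, 348), [18, 115, 177]), ((332, 188), [18, 112, 161]), ((296, 250), [20, 90, 207]), ((312, 231), [18, 112, 186]), ((302, 231), [15, 175, 134]), ((224, 210), [90, 15, 51]), ((227, 229), [11, 150, 97]), ((227, 240), [17, 168, 120]), ((289, 320), [18, 75, 105])]
top [371.5 251.5] [57.3 10.8] 88.2 552.5
top [426.1 237.6] [29.3 20.6] 68.2 554.0
top [179.8 250. ] [12. 82.] 14.3 879.5
top [265.2 241.8] [71.2 84.1] 71.6 5004.5
top [131.6 220.2] [12.8 57.1] 10.3 633.5
top [269. 154.] [36. 36.] 90.0 1008.0
top [370.1 146. ] [12.6 24.1] 22.4 262.0
side [106.7 356.8] [21.7 61.4] 77.0 603.0
side [243.8 347.4] [59.8 12.1] 21.8 595.0
side [289.  313.1] [80.8 13.7] 24.5 942.0
side [226.7 233.9] [21.  33.6] 82.6 279.5
side [303.1 244.4] [66.2 67.2] 87.3 3369.5
side [225.  217.7] [12.6 22.3] 86.6 144.5
side [332.1 186.4] [46.7  6.4] 9.9 245.0
side [250. 169.] [17.9 14.3] 26.6 177.0
side [330.4 158.8] [12.8 22.8] 86.4 209.5
```

View pics/crop0.png

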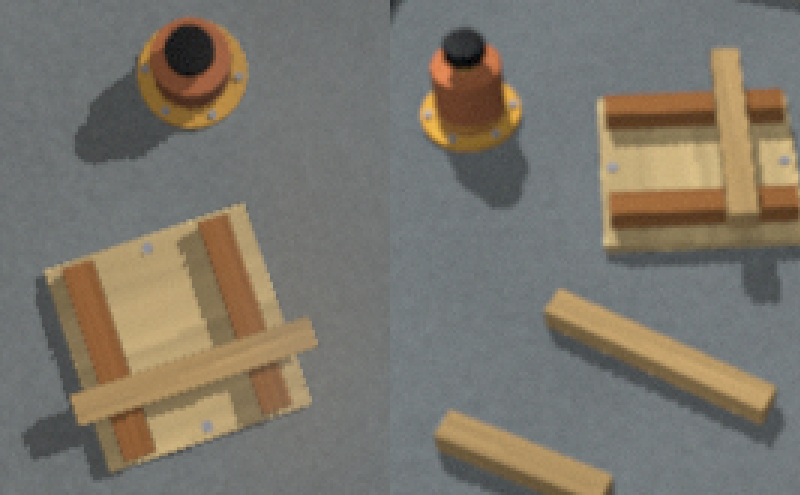

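The crop shows the board corners at full-image pixels of about (220,220), (287,198), (309,265), (242,287). The cap is at crop (190,50) in the top view and (463,47) in the side view.

```bash
python3 - <<'E'
from h import *
import pickle
F=pickle.load(open("F0.pkl","rb"));T=F["top"];S=F["side"]
def b(n,x,y):
    m,bs=blobs(F[n]["img"],(10,70,120),(28,200,255))
    return min((cv2.minAreaRect(c) for c in bs),key=lambda r:np.hypot(r[0][0]-x,r[0][1]-y))
for nm,a,c in(("long",(180,250),(289,313)),("A",(131,220),(244,347)),("B",(371,251),(332,186)),("offcut",(426,238),(330,158))):
    ra,rc=b("top",*a),b("side",*c)
    X=tri(T,ra[0],S,rc[0])
    for n,r in(("top",ra),("side",rc)):
        P=plane(F[n],cv2.boxPoints(r),18)[:,:2]
        e=P[1]-P[0],P[2]-P[1];l=max(e,key=np.linalg.norm)
        print(nm,n,P.mean(0).round(1),"len",[round(np.linalg.norm(q),1) for q in e],"yaw",round(np.degrees(np.arctan2(l[1],l[0]))%180,1))
    print("  tri",X.round(1))
C=plane(T,[(220,220),(286.7,198.3),(309,265),(241.7,286.7)],10);print("skid",C.mean(0).round(1))
print("corners",C.round(1).tolist(),[np.degrees(np.arctan2(*(C[i]-C[j])[[1,0]])).round(1) for i,j in((0,3),(1,2),(0,1),(3,2))])
Cs=plane(S,np.array([(600,99),(785,85),(605,250),(800,242)])/3.0+[(200-130),195],10);print("side corners",Cs.round(1).tolist(),Cs.mean(0).round(1))
for n,z in(("top",83),("side",83)):
    h=cv2.cvtColor(F[n]["img"],cv2.COLOR_RGB2HSV);m=((h[:,:,2]<70)).astype(np.uint8)
    k,l,st,ce=cv2.connectedComponentsWithStats(m)
    for i in range(1,k):
        if st[i,4]>40 and 200<ce[i,0]<300 and 120<ce[i,1]<260: print(n,st[i],ce[i],plane(F[n],ce[i],80).round(1))
for n in F:
    m,bs=blobs(F[n]["img"],(15,140,110),(24,255,255),100)
    for c in bs:
        x,y=c.reshape(-1,2).mean(0)
        if 200<x<300 and 120<y<260:
            (cx,cy),ax,an=cv2.fitEllipse(c);print(n,"flange",cx,cy,ax,plane(F[n],(cx,cy),6).round(1))
# laid slat in top: crop corners
L=plane(T,np.array([(72,402),(310,318),(318,342),(80,425)])/3.0+[205,130],46);print("laid",L.mean(0).round(1),np.degrees(np.arctan2(*(L[0]-L[1])[[1,0]])))
L=plane(S,np.array([(713,48),(738,48),(758,213),(728,213)])/3.0+[70,195],46);print("laid side",L.mean(0).round(1))
E
```

```text
long top [466.3 209.7] len [np.float64(169.8), np.float64(23.2)] yaw 167.4
long side [467.2 214.9] len [np.float64(31.2), np.float64(172.5)] yaw 167.1
  tri [465.9 211.4  12. ]
A top [527.4 313.8] len [np.float64(120.1), np.float64(22.4)] yaw 171.7
A side [528.2 316.6] len [np.float64(23.7), np.float64(121.7)] yaw 171.8
  tri [527.7 315.1  15. ]
B top [ 465.4 -192.6] len [np.float64(21.3), np.float64(118.6)] yaw 0.8
B side [ 466.4 -190.2] len [np.float64(23.8), np.float64(120.8)] yaw 0.3
  tri [ 465.8 -192.9   15.7]
offcut top [ 495.2 -306. ] len [np.float64(43.0), np.float64(60.0)] yaw 20.5
offcut side [ 496.1 -303.5] len [np.float64(63.3), np.float64(45.5)] yaw 21.7
  tri [ 496.1 -306.8   15.3]
skid [482.6  31.9  10. ]
corners [[529.0, 126.5, 10.0], [576.2, -15.0, 10.0], [435.6, -62.5, 10.0], [389.4, 78.3, 10.0]] [np.float64(19.1), np.float64(18.7), np.float64(108.5), np.float64(108.2)]
side corners [[576.9, -10.5, 10.0], [439.1, -66.7, 10.0], [527.9, 134.4, 10.0], [393.4, 87.5, 10.0]] [484.3  36.2  10. ]
top [260 139  16  17 215] [267.53488372 146.59534884] [[671.6  24.7  80. ]]
side [218 205  13  13 141] [224.24822695 210.9787234 ] [[671.8  31.3  80. ]]
top flange 268.3540344238281 153.00050354003906 (31.926786422729492, 35.044925689697266) [[674.9  25.1   6. ]]
side flange 226.54959106445312 232.2738494873047 (22.26702308654785, 28.98607063293457) [[673.3  28.1   6. ]]
side flange 249.21446228027344 170.3329315185547 (12.569884300231934, 17.197296142578125) [[ 696.2 -204.7    6. ]]
laid [459.1  18.7  46. ] 109.79398800753255
laid side [460.7  21.9  46. ]
```

>>> send_rows(
  moves=[
    [[0.0118,0.0396,0,0,0,0.127,0.3],[0.0118,0.0396,0,0,0,0.127,0.3],[0.0118,0.0396,0,0,0,0.127,0.3],[0.0118,0.0396,0,0,0,0.127,0.3],[0.0118,0.0396,0,0,0,0.127,0.3],[0.0118,0.0396,0,0,0,0.127,0.3],[0.0118,0.0396,0,0,0,0.127,0.3],[0.0118,0.0396,0,0,0,0.127,0.3],[0.0118,0.0396,0,0,0,0.127,0.3],[0.0118,0.0396,0,0,0,0.127,0.3]],
  ],
  grip_force=50,
)

```text
clock: 1.15
eef_pos: [348.0, -183.6, 223.1]
tcp_rot: [3.141, 0.0, 1.652]
contact_force: [0.5, 0.2, 0.4]
opening: 0.648
grasp_force: 0.0
```

>>> send_rows(
  moves=[
    [[0.0118,0.0396,0,0,0,0.127,0.3],[0.0118,0.0396,0,0,0,0.127,0.3],[0.0118,0.0396,0,0,0,0.127,0.3],[0.0118,0.0396,0,0,0,0.127,0.3],[0.0118,0.0396,0,0,0,0.127,0.3],[0.0118,0.0396,0,0,0,0.127,0.3],[0.0118,0.0396,0,0,0,0.127,0.3],[0.0118,0.0396,0,0,0,0.127,0.3],[0.0118,0.0396,0,0,0,0.127,0.3],[0.0118,0.0396,0,0,0,0.127,0.3]],
  ],
)

```text
clock: 2.15
eef_pos: [466.0, 212.7, 223.0]
tcp_rot: [-3.141, -0.0, 2.922]
contact_force: [0.3, 0.2, 0.2]
opening: 0.651
grasp_force: 0.0
```

```bash
cat >> h.py <<'E'
from scipy.spatial.transform import Rotation as Ro
def wrist():
    from rig import sense,grab_frame
    s=sense();f=grab_frame("wrist")
    M=np.eye(4);M[:3,:3]=Ro.from_euler("xyz",s["tcp_rot"]).as_matrix();M[:3,3]=s["eef_pos"]
    W=np.linalg.inv(M@np.array(f["T_tool_cam"]))
    f["rvec"]=cv2.Rodrigues(W[:3,:3])[0];f["tvec"]=W[:3,3]
    return s,f
def rects(f,z,lo=(10,70,110),hi=(28,200,255),amin=300):
    for c in blobs(f["img"],lo,hi,amin)[1]:
        P=plane(f,cv2.boxPoints(cv2.minAreaRect(c)).astype(float),z)[:,:2]
        e=P[1]-P[0],P[2]-P[1];l=max(e,key=np.linalg.norm)
        print(np.round(cv2.minAreaRect(c)[0]),"z",z,P.mean(0).round(1),"len",[round(float(np.linalg.norm(q)),1) for q in e],"yaw",round(float(np.arctan2(l[1],l[0])%np.pi),3))
E
python3 - <<'E'
from h import *
import pickle
s,f=wrist();print(s["clock"],s["eef_pos"],s["tcp_rot"],s["opening"],s["qpos"])
pickle.dump(f,open("w1.pkl","wb"));cv2.imwrite("pics/w1.png",f["img"][:,:,::-1])
rects(f,18)
E
```

```text
2.15 [466.00844822 212.65254084 222.95051987] [-3.14142584e+00 -3.68245183e-05  2.92240248e+00] 0.6510086482558688 [ 4.25251382e-01  1.77472703e-01  1.87133117e+00 -1.25268044e-04
  1.09291843e+00 -9.26297155e-01]
[548. 339.] z 18 [755.9 517.2] len [27.6, 60.2] yaw 0.041
[378. 210.] z 18 [527.  317.3] len [25.6, 119.6] yaw 3.028
[129. 234.] z 18 [495.9  19.1] len [190.0, 144.8] yaw 1.921
[280. 177.] z 18 [467.4 213.1] len [22.2, 168.4] yaw 2.934
[482.  20.] z 18 [352.7 440.6] len [116.7, 36.6] yaw 1.351
```

View pics/w1.png

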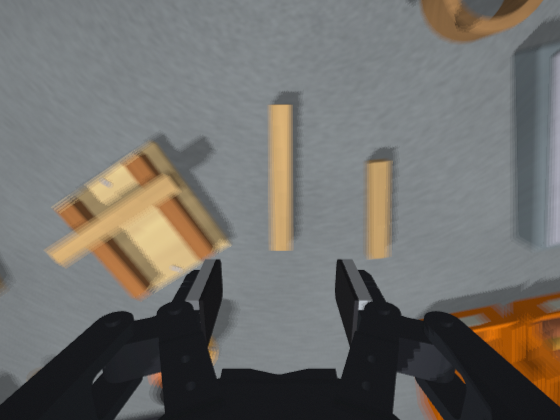

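The slat is centred under the gripper at (280,177) px. Short A is at (378,210) and the skid at about (140,220).

>>> send_rows(
  moves=[
    [[0.001,0,-0.045,0,0,0.006,0.3],[0,0,-0.045,0,0,0.006,0.3],[0,0,-0.045,0,0,0,0.3],[0,0,-0.045,0,0,0,0.3],[0,0,-0.018,0,0,0,0.3],[0,0,-0.005,0,0,0,0.3],[0,0,0,0,0,0,-1],[0,0,0,0,0,0,-1],[0,0,0,0,0,0,-1],[0,0,0,0,0,0,-1]],
  ],
)

```text
clock: 3.2
eef_pos: [467.8, 211.2, 21.3]
tcp_rot: [3.14, 0.002, 2.929]
contact_force: [0.4, -0.8, 0.3]
opening: 0.001
grasp_force: 0.0
```

>>> send_rows(
  moves=[
    [[0,0,0,0,0,0,-1],[0,0,0.02,0,0,0,-1],[0,0,0.04,0,0,0,-1],[0,0,0.04,0,0,0,-1],[0,0,0.04,0,0,0,-1],[0,0,0.02,0,0,0,-1],[0,0,0,0,0,0,-1]],
  ],
)

```text
clock: 3.9
eef_pos: [468.9, 211.7, 183.6]
tcp_rot: [3.138, 0.005, 2.929]
contact_force: [0.5, 0.8, 0.5]
opening: -0.0
grasp_force: 0.0
```

```bash
python3 - <<'E'
from h import *
s,f=wrist();print(s["clock"],s["eef_pos"],s["tcp_rot"],s["opening"])
cv2.imwrite("pics/w2.png",f["img"][:,:,::-1])
rects(f,18)
E
```

```text
3.9 [468.85461457 211.69845417 183.63472991] [3.13776325 0.00519744 2.92878791] -0.0002155501611243445
[474. 342.] z 18 [703.8 400.1] len [56.8, 20.6] yaw 1.574
[384. 217.] z 18 [525.9 311.8] len [119.7, 26.0] yaw 2.998
[106. 242.] z 18 [493.7  14.5] len [195.0, 144.3] yaw 1.907
[277. 177.] z 18 [462.7 210.6] len [20.5, 160.2] yaw 2.937
[506.  16.] z 18 [360.1 436.3] len [91.9, 25.3] yaw 1.358
```

View pics/w2.png

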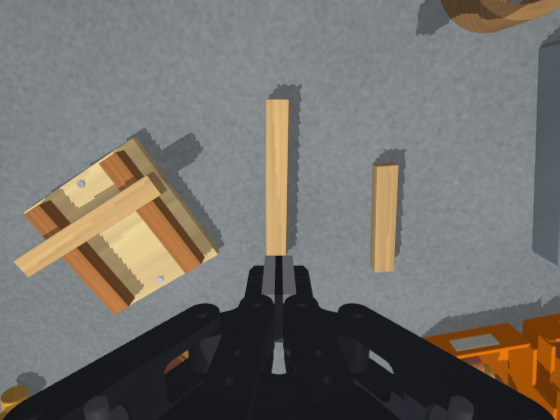

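```bash
python3 - <<'E'
from rig import *
import numpy as np
f=grab_frame("wrist");T=np.array(f["T_tool_cam"]);K=np.array(f["mtx"])
for uv in((268,258),(290,258),(215,262),(345,262)):
    d=T[:3,:3]@np.linalg.inv(K)@[*uv,1];c=T[:3,3]
    for x in(11,0,-11): k=(x-c[0])/d[0];print(uv,x,(c+k*d).round(1))
s=sense();print(s["clock"],s["eef_pos"],s["tcp_rot"],s["qpos"],s["contact_force"])
E
```

```text
(268, 258) 11 [ 11.   -6.6 -12.9]
(268, 258) 0 [ 0.  -7.4  9.5]
(268, 258) -11 [-11.   -8.2  31.8]
(290, 258) 11 [ 11.    3.8 -12.9]
(290, 258) 0 [0.  4.7 9.5]
(290, 258) -11 [-11.    5.6  31.8]
(215, 262) 11 [ 11.  -30.8 -16.9]
(215, 262) 0 [  0.  -35.6   4.7]
(215, 262) -11 [-11.  -40.4  26.4]
(345, 262) 11 [ 11.   28.9 -17.1]
(345, 262) 0 [ 0.  33.9  4.6]
(345, 262) -11 [-11.   39.   26.3]
4.0 [466.90579334 210.83078788 180.23191145] [3.14108924e+00 7.23259608e-04 2.92886144e+00] [ 4.21228879e-01  2.26821196e-01  1.91508249e+00 -2.71385993e-05
  9.98808048e-01 -9.36821734e-01] [-0.67946089  0.19701319  0.0640622 ]
```

```bash
python3 - <<'E'
from h import *
from rig import *
s=sense();f=grab_frame("side");K,R,t=cam(f);r=cv2.Rodrigues(R)[0]
p=s["eef_pos"]
for dz in(17,0,-17,-30):
    print(dz,cv2.projectPoints(np.array([[p[0],p[1],p[2]-dz]]),r,t,K,None)[0].ravel().round(1))
u,v=cv2.projectPoints(np.array([[p[0],p[1],p[2]-17]]),r,t,K,None)[0].ravel().astype(int)
im=f["img"][v-80:v+50,u-80:u+80,::-1].copy();im=cv2.resize(im,None,fx=4,fy=4,interpolation=0);print(u-80,v-80)
cv2.imwrite("pics/s2.png",im)
E
```

```text
17 [289.2 264.4]
0 [289.3 258.4]
-17 [289.3 252.3]
-30 [289.3 247.5]
209 184
```

View pics/s2.png

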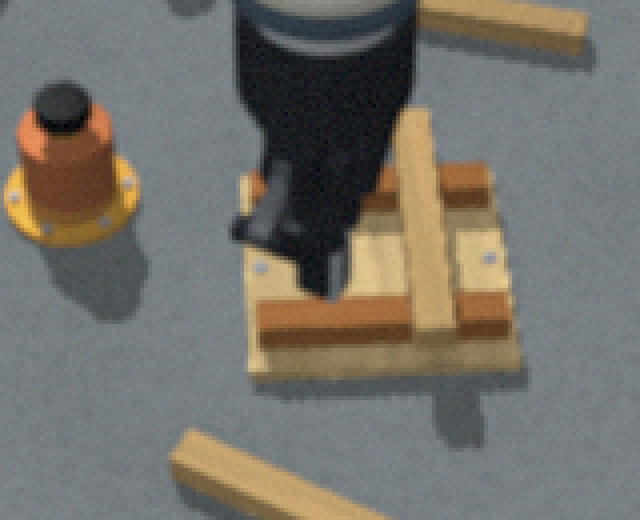

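Viewed from the side, the fingertips project at about (290,258). That puts them roughly at the reported TCP height, not 17 mm ahead of it, so the first grasp closed just above the slat. The slat has not moved. I'll grasp lower and watch the force.

>>> send_rows(
  moves=[
    [[0,0,-0.04,0,0,0,0],[0,0,-0.04,0,0,0,0],[0,0,-0.04,0,0,0,0],[0,0,-0.03,0,0,0,0],[0,0,-0.01,0,0,0,0],[0,0,-0.006,0,0,0,0],[0,0,-0.004,0,0,0,0],[0,0,-0.002,0,0,0,0],[0,0,0,0,0,0,0],[0,0,0,0,0,0,0]],
  ],
)

```text
clock: 5.05
eef_pos: [467.5, 211.1, 8.9]
tcp_rot: [3.141, 0.001, 2.929]
contact_force: [0.2, -0.0, 0.8]
opening: 0.499
grasp_force: 0.0
```

>>> send_rows(
  moves=[
    [[0,0,0,0,0,0,-1],[0,0,0,0,0,0,-1],[0,0,0,0,0,0,-1],[0,0,0,0,0,0,-1],[0,0,0,0,0,0,-1]],
  ],
)

```text
clock: 5.55
eef_pos: [467.4, 211.1, 8.9]
tcp_rot: [3.141, 0.001, 2.929]
contact_force: [-1.1, -0.8, 8.3]
opening: 0.211
grasp_force: 48.7
```

>>> send_rows(
  moves=[
    [[0,0,0.005,0,0,0,-1],[0,0,0.02,0,0,0,-1],[0,0,0.04,0,0,0,-1],[0,0,0.04,0,0,0,-1],[0,0,0.02,0,0,0,-1],[0,0,0,0,0,0,-1]],
  ],
)

```text
clock: 6.15
eef_pos: [468.9, 211.7, 136.5]
tcp_rot: [3.138, 0.005, 2.929]
contact_force: [-0.1, 0.6, 0.4]
opening: 0.206
grasp_force: 48.9
```

```bash
python3 - <<'E'
from h import *
import pickle
f=pickle.load(open("w1.pkl","rb"))
M=np.eye(4);M[:3,:3]=Ro.from_euler("xyz",[3.13776325,0.00519744,2.92878791]).as_matrix();M[:3,3]=[468.85461457,211.69845417,183.63472991]
W=np.linalg.inv(M@np.array(f["T_tool_cam"]));f["rvec"]=cv2.Rodrigues(W[:3,:3])[0];f["tvec"]=W[:3,3]
C=plane(f,[(133,137),(218,253),(118,313),(24,212)],10);print(C.round(0).tolist(),C.mean(0).round(1))
e=(C[1]-C[0],C[2]-C[3]);print([np.degrees(np.arctan2(q[1],q[0])).round(1) for q in e],[np.linalg.norm(q).round(1) for q in e])
L=plane(f,[(150,177),(163,195),(28,277),(14,262)],46);print("laid",L.mean(0).round(1),np.arctan2(*(L[0]-L[3])[[1,0]]),np.linalg.norm(L[0]-L[3]))
F=pickle.load(open("F0.pkl","rb"));T,S=F["top"],F["side"]
print("tri skid",tri(T,(264.4,242.6),S,np.array([(600,99),(785,85),(605,250),(800,242)]).mean(0)/3+[70,195]))
print("tri laid",tri(T,np.array([(72,402),(310,318),(318,342),(80,425)]).mean(0)/3.0+[205,130],S,np.array([(713,48),(738,48),(758,213),(728,213)]).mean(0)/3.0+[70,195]))
print("tri cap",tri(T,(267.5,146),S,(224.2,209)))
from rig import sense
s=sense();print(s["eef_pos"],s["opening"],s["grasp_force"],s["contact_force"])
E
```

```text
[[389.0, 81.0, 10.0], [528.0, 129.0, 10.0], [578.0, -8.0, 10.0], [438.0, -59.0, 10.0]] [483.4  35.8  10. ]
[np.float64(19.0), np.float64(20.2)] [np.float64(147.6), np.float64(149.5)]
laid [462.   22.6  46. ] 1.889609550832634 169.0911824596347
tri skid [483.8718872   32.43218291   1.94335073]
tri laid [460.00022695  19.25469407  38.83410374]
tri cap [673.71541752  25.02502428  79.79682165]
[468.90056347 211.72841812 136.47249898] 0.20585883963399684 48.91790986061096 [-0.10957892  0.56157458  0.43418148]
```

>>> send_rows(
  moves=[
    [[0.0056,-0.0209,0,0,0,-0.129,-1],[0.0056,-0.0209,0,0,0,-0.129,-1],[0.0056,-0.0209,0,0,0,-0.129,-1],[0.0056,-0.0209,0,0,0,-0.129,-1],[0.0056,-0.0209,0,0,0,-0.129,-1],[0.0056,-0.0209,0,0,0,-0.129,-1],[0.0056,-0.0209,0,0,0,-0.129,-1],[0.0056,-0.0209,0,0,0,-0.129,-1],[0,0,0,0,0,0,-1],[0,0,-0.02,0,0,0,-1]],
  ],
)

```text
clock: 7.15
eef_pos: [513.0, 43.5, 113.9]
tcp_rot: [3.139, 0.001, 1.898]
contact_force: [-0.5, -0.2, -0.9]
opening: 0.205
grasp_force: 48.9
```

>>> send_rows(
  moves=[
    [[0,0,-0.03,0,0,0,-1],[0,0,-0.02,0,0,0,-1],[0,0,-0.01,0,0,0,-1],[0,0,-0.01,0,0,0,-1],[0,0,-0.004,0,0,0,-1],[0,0,0,0,0,0,-1],[0,0,0,0,0,0,-1]],
  ],
)

```text
clock: 7.85
eef_pos: [512.3, 43.7, 39.6]
tcp_rot: [3.141, 0.0, 1.897]
contact_force: [0.5, 0.7, 0.3]
opening: 0.206
grasp_force: 48.9
```

>>> send_rows(
  moves=[
    [[0,0,-0.0015,0,0,0,-1],[0,0,-0.001,0,0,0,-1],[0,0,0,0,0,0,-1],[0,0,0,0,0,0,-1]],
  ],
)

```text
clock: 8.25
eef_pos: [512.1, 43.7, 37.0]
tcp_rot: [3.141, 0.0, 1.897]
contact_force: [0.5, -0.5, 3.0]
opening: 0.206
grasp_force: 50.5
```

>>> send_rows(
  moves=[
    [[0,0,0,0,0,0,0],[0,0,0,0,0,0,0],[0,0,0,0,0,0,0],[0,0,0.01,0,0,0,0],[0,0,0.03,0,0,0,0],[0,0,0.05,0,0,0,0],[0,0,0.05,0,0,0,0],[0,0,0.04,0,0,0,0],[0,0,0.02,0,0,0,0],[0,0,0,0,0,0,0]],
  ],
)

```text
clock: 9.25
eef_pos: [513.6, 43.8, 240.7]
tcp_rot: [3.135, 0.002, 1.897]
contact_force: [0.4, 0.3, -0.7]
opening: 0.506
grasp_force: 0.0
```

```bash
python3 - <<'E'
from h import *
import pickle
s,f=wrist();s,f=wrist();print(s["clock"],s["eef_pos"],s["tcp_rot"],s["opening"])
pickle.dump(f,open("w3.pkl","wb"));cv2.imwrite("pics/w3.png",f["img"][:,:,::-1])
E
```

```text
9.3 [512.47759665  43.71230166 238.4679221 ] [3.13816875e+00 8.33904326e-04 1.89680701e+00] 0.49719403948339125
```

View pics/w3.png

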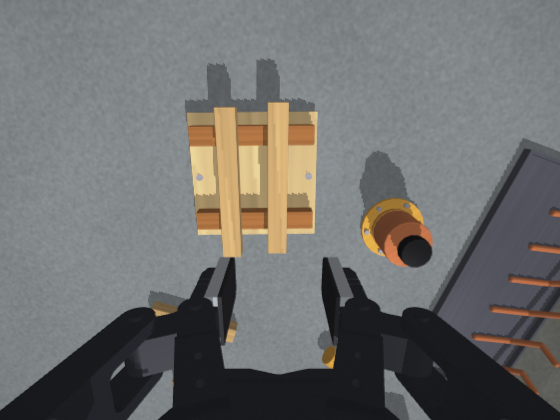

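The view shows two parallel long slats on the bearers: laid at x≈228 px and the new one at x≈277. The boiler cap is at (415,251) and its flange at (393,227).

```bash
python3 - <<'E'
from h import *
import pickle
f=pickle.load(open("w3.pkl","rb"))
B=plane(f,[(187,113),(317,111),(315,234),(197,235)],10);sc=plane(f,[(199,177),(308,175)],11)
print("board",B.mean(0),"screws",sc.mean(0),np.arctan2(*(sc[1]-sc[0])[[1,0]]))
print([np.arctan2(*(B[i]-B[j])[[1,0]]) for i,j in((1,0),(2,3),(0,3),(1,2))])
c=sc.mean(0)[:2];c=(c+B.mean(0)[:2])/2
for n,p in(("laid",[(214,107),(236,106),(242,256),(222,257)]),("long",[(268,102),(289,102),(286,253),(268,254)])):
    L=plane(f,p,46)[:,:2];d=L.mean(0)-c;a=.325
    print(n,L.mean(0),"skidframe",[d@[np.cos(a),np.sin(a)],d@[-np.sin(a),np.cos(a)]],np.arctan2(*(L[0]-L[3])[::-1]),np.arctan2(*(L[1]-L[2])[::-1]))
print("flange",plane(f,(392.5,227.5),6),"captop",plane(f,(415,251),83))
m,bs=blobs(f["img"],(15,140,110),(24,255,255),300)
for b in bs:
    e=cv2.fitEllipse(b);print(e,plane(f,e[0],6))
h=f["img"].max(2)<60
k,l,st,ce=cv2.connectedComponentsWithStats(h.astype(np.uint8))
for i in range(1,k):
    if st[i,4]>300: print(st[i],ce[i],plane(f,ce[i],80))
E
```

```text
board [485.02806011  32.61269898  10.        ] screws [483.98905426  33.60903579  11.        ] 0.3431154725953494
[np.float64(0.33991077519045537), np.float64(0.33288347307906513), np.float64(1.8945126560677705), np.float64(1.9159357447355088)]
laid [462.07668302  20.86265215] skidframe [np.float64(-25.168544580621543), np.float64(-4.44433556284867)] 1.8906679349935978 1.8976946400466037
long [511.78257273  41.92011778] skidframe [np.float64(28.659111693523105), np.float64(-0.36074025716696667)] 1.886168253390312 1.885240122969298
flange [[672.72276314  25.32827866   6.        ]] captop [[668.64742759  27.05270894  83.        ]]
((392.3562316894531, 227.320068359375), (53.66344451904297, 58.27683639526367), 74.9244155883789) [[672.44361782  25.49442452   6.        ]]
[    0   149   560   271 40910] [289.25978978 366.35018333] [[ 594.17332544 -159.48470206   80.        ]]
[398 235  34  32 816] [414.11887255 250.64828431] [[669.37655267  26.25174008  80.        ]]
[218 258  18  86 808] [227.52351485 295.54950495] [[497.09953312 -88.92945277  80.        ]]
```

>>> send_rows(
  moves=[
    [[0.0017,0.0302,0,0,0,0.1225,0],[0.0017,0.0302,0,0,0,0.1225,0],[0.0017,0.0302,0,0,0,0.1225,0],[0.0017,0.0302,0,0,0,0.1225,0],[0.0017,0.0302,0,0,0,0.1225,0],[0.0017,0.0302,0,0,0,0.1225,0],[0.0017,0.0302,0,0,0,0.1225,0],[0.0017,0.0302,0,0,0,0.1225,0],[0.0017,0.0302,0,0,0,0.1225,0],[0,0,-0.03,0,0,0,0]],
  ],
)

```text
clock: 10.35
eef_pos: [528.5, 319.6, 207.8]
tcp_rot: [3.138, 0.003, 3.006]
contact_force: [1.4, 0.5, -0.3]
opening: 0.502
grasp_force: 0.0
```

>>> send_rows(
  moves=[
    [[0,0,-0.03,0,0,0,0],[0,0,-0.02,0,0,0,0],[0,0,0,0,0,0,0],[0,0,0,0,0,0,0],[0,0,0,0,0,0,0]],
  ],
)

```text
clock: 10.85
eef_pos: [527.5, 315.6, 157.3]
tcp_rot: [3.141, 0.001, 2.999]
contact_force: [1.0, -1.2, 0.9]
opening: 0.502
grasp_force: 0.0
```

```bash
python3 - <<'E'
from h import *
s,f=wrist();print(s["clock"],s["eef_pos"],s["tcp_rot"],s["opening"])
rects(f,18)
E
```

```text
10.85 [527.54464177 315.62372408 157.33759378] [3.14103581e+00 6.96082692e-04 2.99915149e+00] 0.5024999361326854
[399. 401.] z 18 [795.5 420. ] len [30.7, 98.0] yaw 0.493
[ 16. 377.] z 18 [695.9 -12.8] len [33.5, 41.3] yaw 0.766
[518. 370.] z 18 [769.6 554.4] len [21.2, 100.9] yaw 0.662
[ 49. 335.] z 18 [646.6  45.1] len [46.6, 72.0] yaw 1.244
[278. 192.] z 18 [527.4 314.2] len [20.3, 119.0] yaw 3.01
[ 48. 179.] z 18 [488.4 103.9] len [182.0, 81.9] yaw 2.739
```

>>> send_rows(
  moves=[
    [[0,-0.001,-0.045,0,0,0,0],[0,0,-0.045,0,0,0,0],[0,0,-0.03,0,0,0,0],[0,0,-0.015,0,0,0,0],[0,0,-0.009,0,0,0,0],[0,0,-0.003,0,0,0,0],[0,0,-0.001,0,0,0,0],[0,0,0,0,0,0,0],[0,0,0,0,0,0,-1],[0,0,0,0,0,0,-1]],
  ],
)

```text
clock: 11.9
eef_pos: [528.0, 315.1, 10.0]
tcp_rot: [3.14, 0.002, 2.999]
contact_force: [0.5, -2.1, 14.6]
opening: 0.168
grasp_force: 7.0
```

>>> send_rows(
  moves=[
    [[0,0,0,0,0,0,-1],[0,0,0,0,0,0,-1],[0,0,0,0,0,0,-1],[0,0,0.005,0,0,0,-1],[0,0,0.02,0,0,0,-1],[0,0,0.04,0,0,0,-1],[0,0,0.04,0,0,0,-1],[0,0,0.03,0,0,0,-1],[0,0,0.015,0,0,0,-1],[0,0,0,0,0,0,-1]],
  ],
)

```text
clock: 12.9
eef_pos: [528.2, 315.1, 160.8]
tcp_rot: [3.139, 0.003, 2.999]
contact_force: [0.9, 0.6, 0.0]
opening: 0.004
grasp_force: 0.0
```

>>> send_rows(
  moves=[
    [[0,0,0,0,0,0,0],[0,0,0,0,0,0,0],[0,0,0,0,0,0,0]],
  ],
)

```text
clock: 13.2
eef_pos: [526.2, 313.9, 156.8]
tcp_rot: [-3.14, -0.002, 2.999]
contact_force: [0.1, -1.2, 0.1]
opening: 0.492
grasp_force: 0.0
```

```bash
python3 - <<'E'
from h import *
s,f=wrist();print(s["clock"],s["eef_pos"],s["tcp_rot"],s["opening"])
rects(f,18,amin=800)
E
```

```text
13.2 [526.21693793 313.93192286 156.78085312] [-3.13977177e+00 -2.26582695e-03  2.99928314e+00] 0.4921258568920318
[397. 400.] z 18 [791.1 415.3] len [31.6, 97.0] yaw 0.494
[ 50. 336.] z 18 [645.7  44.7] len [45.2, 71.2] yaw 1.27
[280. 194.] z 18 [527.  313.5] len [21.2, 118.0] yaw 3.011
[ 50. 179.] z 18 [487.3 102.7] len [187.8, 83.6] yaw 2.741
```

>>> send_rows(
  moves=[
    [[0,0,-0.045,0,0,0,-0.2],[0,0,-0.045,0,0,0,-0.2],[0,0,-0.03,0,0,0,-0.2],[0,0,-0.015,0,0,0,-0.2],[0,0,-0.01,0,0,0,-0.2],[0,0,-0.005,0,0,0,-0.2],[0,0,-0.003,0,0,0,-0.2],[0,0,-0.002,0,0,0,-0.2],[0,0,0,0,0,0,-0.2],[0,0,0,0,0,0,-0.2]],
  ],
)

```text
clock: 14.25
eef_pos: [527.5, 314.7, 4.3]
tcp_rot: [3.141, 0.001, 2.999]
contact_force: [-0.2, -0.4, 0.5]
opening: 0.403
grasp_force: 0.0
```

>>> send_rows(
  moves=[
    [[0,0,0,0,0,0,-1],[0,0,0,0,0,0,-1],[0,0,0,0,0,0,-1],[0,0,0,0,0,0,-1]],
  ],
)

```text
clock: 14.65
eef_pos: [527.5, 314.7, 4.4]
tcp_rot: [3.141, 0.001, 2.999]
contact_force: [-1.6, -1.1, 5.0]
opening: 0.233
grasp_force: 49.1
```

>>> send_rows(
  moves=[
    [[0,0,0.005,0,0,0,-1],[0,0,0.015,0,0,0,-1],[0,0,0.03,0,0,0,-1],[0,0,0.04,0,0,0,-1],[0,0,0.025,0,0,0,-1],[0,0,0.015,0,0,0,-1],[-0.0066,-0.0316,0,0,0,0.0597,-1],[-0.0066,-0.0316,0,0,0,0.0597,-1]],
  ],
)

```text
clock: 15.45
eef_pos: [513.7, 251.1, 134.4]
tcp_rot: [3.141, 0.001, 3.123]
contact_force: [-0.1, -0.5, -1.2]
opening: 0.233
grasp_force: 49.0
```

>>> send_rows(
  moves=[
    [[-0.0066,-0.0316,0,0,0,0.0597,-1],[-0.0066,-0.0316,0,0,0,0.0597,-1],[-0.0066,-0.0316,0,0,0,0.0597,-1],[-0.0066,-0.0316,0,0,0,0.0597,-1],[-0.0066,-0.0316,0,0,0,0.0597,-1],[-0.0066,-0.0316,0,0,0,0.0597,-1],[0,0,-0.02,0,0,0,-1],[0,0,-0.02,0,0,0,-1],[0,0,-0.02,0,0,0,-1],[0,0,0,0,0,0,-1]],
  ],
)

```text
clock: 16.45
eef_pos: [472.2, 61.2, 71.8]
tcp_rot: [3.141, -0.004, -2.807]
contact_force: [-0.6, -0.4, 0.4]
opening: 0.233
grasp_force: 49.1
```

>>> send_rows(
  moves=[
    [[0,0,-0.012,0,0,0,-1],[0,0,-0.006,0,0,0,-1],[0,0,-0.003,0,0,0,-1],[0,0,-0.002,0,0,0,-1],[0,0,0,0,0,0,-1],[0,0,0,0,0,0,-1]],
  ],
)

```text
clock: 17.05
eef_pos: [474.5, 61.7, 50.9]
tcp_rot: [-3.141, 0.0, -2.806]
contact_force: [-0.4, -0.7, -0.0]
opening: 0.231
grasp_force: 49.1
```

>>> send_rows(
  moves=[
    [[0,0,-0.001,0,0,0,-1],[0,0,0,0,0,0,-0.1],[0,0,0,0,0,0,-0.1],[0,0,0,0,0,0,-0.1],[0,0,0.01,0,0,0,-0.1],[0,0,0.03,0,0,0,-0.1],[0,0,0.04,0,0,0,-0.1],[0,0,0.03,0,0,0,-0.1],[0,0,0.02,0,0,0,-0.1]],
  ],
)

```text
clock: 17.95
eef_pos: [475.1, 61.7, 182.7]
tcp_rot: [-3.141, 0.003, -2.806]
contact_force: [-0.6, -0.7, 0.2]
opening: 0.451
grasp_force: 0.0
```

>>> send_rows(
  moves=[
    [[-0.0011,-0.0318,0,0,0,-0.041,0],[-0.0011,-0.0318,0,0,0,-0.041,0],[-0.0011,-0.0318,0,0,0,-0.041,0],[-0.0011,-0.0318,0,0,0,-0.041,0],[-0.0011,-0.0318,0,0,0,-0.041,0],[-0.0011,-0.0318,0,0,0,-0.041,0],[-0.0011,-0.0318,0,0,0,-0.041,0],[-0.0011,-0.0318,0,0,0,-0.041,0],[0,0,0,0,0,0,0],[0,0,0,0,0,0,0]],
  ],
)

```text
clock: 18.95
eef_pos: [465.2, -193.0, 180.0]
tcp_rot: [3.141, 0.0, -3.136]
contact_force: [-0.7, 0.4, -0.1]
opening: 0.499
grasp_force: 0.0
```

```bash
python3 - <<'E'
from h import *
s,f=wrist();s,f=wrist();print(s["clock"],s["eef_pos"],s["tcp_rot"],s["opening"],s["qpos"])
rects(f,18,amin=800);cv2.imwrite("pics/w4.png",f["img"][:,:,::-1])
E
```

```text
19.0 [ 465.22345413 -192.32160351  179.84499954] [ 3.14118329e+00 -1.03548324e-04 -3.13444238e+00] 0.4994279258051312 [-3.95215195e-01  2.14387140e-01  1.93255650e+00  4.00764170e-04
  9.94904633e-01 -1.97338007e+00]
[170. 217.] z 18 [ 494.6 -305. ] len [44.0, 62.6] yaw 0.413
[279. 188.] z 18 [ 465.3 -193.1] len [20.9, 118.7] yaw 0.017
[489. 203.] z 18 [483.4  22.5] len [146.9, 178.6] yaw 0.38
```

View pics/w4.png

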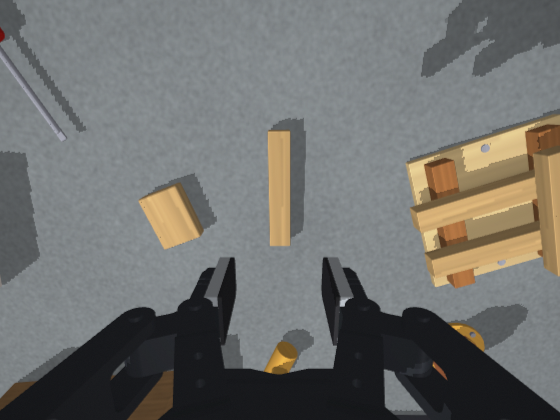

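Short B is centred at (279,188) px. The offcut at (170,217) and the fitting are clear, and short A lies on the crib at the right edge.

>>> send_rows(
  moves=[
    [[0,-0.001,-0.045,0,0,0.01,-0.2],[0,0,-0.045,0,0,0,-0.2],[0,0,-0.045,0,0,0,-0.2],[0,0,-0.022,0,0,0,-0.2],[0,0,-0.01,0,0,0,-0.2],[0,0,-0.005,0,0,0,-0.2],[0,0,-0.003,0,0,0,-0.2],[0,0,-0.002,0,0,0,-0.2],[0,0,0,0,0,0,-0.2],[0,0,0,0,0,0,-0.2]],
  ],
)

```text
clock: 20.05
eef_pos: [466.0, -194.0, 3.3]
tcp_rot: [-3.141, 0.001, -3.124]
contact_force: [-1.0, -0.4, -0.0]
opening: 0.396
grasp_force: 0.0
```

>>> send_rows(
  moves=[
    [[0,0,0,0,0,0,-1],[0,0,0,0,0,0,-1],[0,0,0,0,0,0,-1],[0,0,0,0,0,0,-1]],
  ],
)

```text
clock: 20.45
eef_pos: [465.8, -194.0, 3.4]
tcp_rot: [-3.141, 0.001, -3.124]
contact_force: [-2.2, 1.2, 7.8]
opening: 0.235
grasp_force: 48.9
```

>>> send_rows(
  moves=[
    [[0,0,0.005,0,0,0,-1],[0,0,0.015,0,0,0,-1],[0,0,0.03,0,0,0,-1],[0,0,0.04,0,0,0,-1],[0,0,0.025,0,0,0,-1],[0,0,0.015,0,0,0,-1],[0.00475,0.0332,0,0,0,0.053,-1],[0.00475,0.0332,0,0,0,0.053,-1]],
  ],
)

```text
clock: 21.25
eef_pos: [475.4, -127.3, 133.8]
tcp_rot: [-3.141, 0.002, -3.018]
contact_force: [-0.4, -0.5, 0.2]
opening: 0.236
grasp_force: 49.2
```

>>> send_rows(
  moves=[
    [[0.00475,0.0332,0,0,0,0.053,-1],[0.00475,0.0332,0,0,0,0.053,-1],[0.00475,0.0332,0,0,0,0.053,-1],[0.00475,0.0332,0,0,0,0.053,-1],[0,0,0,0,0,0,-1],[0,0,-0.02,0,0,0,-1],[0,0,-0.02,0,0,0,-1],[0,0,-0.02,0,0,0,-1],[0,0,0,0,0,0,-1],[0,0,0,0,0,0,-1]],
  ],
)

```text
clock: 22.25
eef_pos: [493.8, 5.1, 72.9]
tcp_rot: [3.141, -0.001, -2.807]
contact_force: [-0.6, 0.5, -1.0]
opening: 0.237
grasp_force: 49.2
```

>>> send_rows(
  moves=[
    [[0,0,-0.012,0,0,0,-1],[0,0,-0.006,0,0,0,-1],[0,0,-0.003,0,0,0,-1],[0,0,-0.002,0,0,0,-1],[0,0,0,0,0,0,-1],[0,0,0,0,0,0,-1]],
  ],
)

```text
clock: 22.85
eef_pos: [494.1, 5.5, 49.7]
tcp_rot: [-3.141, 0.0, -2.806]
contact_force: [0.4, -0.3, 0.3]
opening: 0.235
grasp_force: 49.3
```

>>> send_rows(
  moves=[
    [[0,0,-0.0005,0,0,0,-1],[0,0,0,0,0,0,-0.1],[0,0,0,0,0,0,-0.1],[0,0,0,0,0,0,-0.1],[0,0,0.01,0,0,0,-0.1],[0,0,0.03,0,0,0,-0.1],[0,0,0.05,0,0,0,-0.1],[0,0,0.05,0,0,0,-0.1],[0,0,0.04,0,0,0,-0.1],[0,0,0.02,0,0,0,-0.1]],
  ],
)

```text
clock: 23.85
eef_pos: [495.4, 5.5, 253.9]
tcp_rot: [-3.14, 0.006, -2.806]
contact_force: [-0.2, 0.8, -0.7]
opening: 0.449
grasp_force: 0.0
```

>>> send_rows(
  moves=[
    [[0,0,0,0,0,0,1],[0,0,0,0,0,0,1],[0,0,0,0,0,0,1]],
  ],
)

```text
clock: 24.15
eef_pos: [493.0, 5.4, 248.0]
tcp_rot: [3.141, -0.002, -2.806]
contact_force: [0.1, -0.0, -0.3]
opening: 0.938
grasp_force: 0.0
```

```bash
python3 - <<'E'
from h import *
import pickle
s,f=wrist();print(s["clock"],s["eef_pos"],s["tcp_rot"],s["opening"])
pickle.dump(f,open("w5.pkl","wb"));cv2.imwrite("pics/w5.png",f["img"][:,:,::-1])
E
```

```text
24.15 [493.03409203   5.44849943 247.96291989] [ 3.14092332e+00 -1.97227567e-03 -2.80625674e+00] 0.9375930055879567
```

View pics/w5.png

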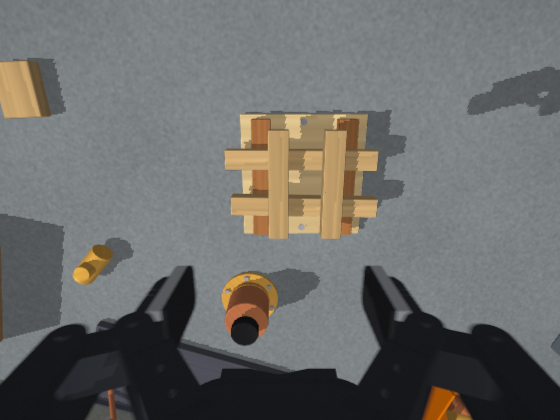

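The crib is complete: short slats at x≈278 and 333 px, crossing the long slats at y≈160 and 207. The boiler's flange is at about (249,297) and its cap at (245,331).

```bash
python3 - <<'E'
from h import *
import pickle
f=pickle.load(open("w5.pkl","rb"))
B=plane(f,[(241,114),(367,116),(357,235),(245,233)],10);sc=plane(f,[(304,121),(301,227)],11)
print("board",B.mean(0),sc.mean(0));c=np.array([484.3,33.3]);a=.335
for n,p,z in(("B",[(269,130),(288,130),(288,238),(269,238)],64),("A",[(324,130),(345,130),(342,238),(321,238)],64),("laid",[(225,151),(378,151),(377,171),(225,169)],46),("long",[(232,196),(377,200),(375,217),(231,214)],46)):
    L=plane(f,p,z)[:,:2];d=L.mean(0)-c;e=(L[0]-L[3]) if n in"AB" else L[1]-L[0]
    print(n,L.mean(0).round(1),"skidframe",round(d@[np.cos(a),np.sin(a)],1),round(d@[-np.sin(a),np.cos(a)],1),np.arctan2(*e[::-1])%np.pi)
for b in blobs(f["img"],(15,140,110),(24,255,255),300)[1]:
    e=cv2.fitEllipse(b);print(np.round(e[0]),plane(f,e[0],6))
k,l,st,ce=cv2.connectedComponentsWithStats((f["img"].max(2)<60).astype(np.uint8))
for i in range(1,k):
    if 300<st[i,4]<2000: print(ce[i],plane(f,ce[i],80))
E
```

```text
board [485.55291448  33.31559551  10.        ] [483.9923184   32.57968834  11.        ]
B [493.9   4.7] skidframe -0.3 -30.1 0.32571506402716155
A [474.7  59.9] skidframe -0.3 28.3 0.3492480002820062
laid [461.6  20.2] skidframe -25.7 -4.9 1.9052624935578932
long [510.6  41.6] skidframe 27.6 -0.8 1.8765791858422767
[440. 403.] [[756.85310968 368.94378342   6.        ]]
[250. 298.] [[672.82345687  23.76558173   6.        ]]
[ 90. 267.] [[ 696.78496602 -196.86870787    6.        ]]
[244.40031397 330.33594976] [[668.47146737  22.60458337  80.        ]]
```

>>> send_rows(
  moves=[
    [[0.0356,0.0039,0,0,0,0,1],[0.0356,0.0039,0,0,0,0,1],[0.0356,0.0039,0,0,0,0,1],[0.0356,0.0039,0,0,0,0,1],[0.0356,0.0039,0,0,0,0,1],[0,0,-0.02,0,0,0,1],[0,0,-0.04,0,0,0,1],[0,0,-0.04,0,0,0,1],[0,0,-0.03,0,0,0,1],[0,0,0,0,0,0,1]],
  ],
)

```text
clock: 25.2
eef_pos: [667.8, 24.8, 112.8]
tcp_rot: [3.138, -0.01, -2.806]
contact_force: [-0.5, -0.4, -0.7]
opening: 0.992
grasp_force: 0.0
```

>>> send_rows(
  moves=[
    [[0,0,0,0,0,0,1],[0,0,0,0,0,0,1]],
  ],
)

```text
clock: 25.4
eef_pos: [673.1, 25.0, 120.7]
tcp_rot: [-3.141, 0.002, -2.806]
contact_force: [-0.1, 0.3, 1.7]
opening: 1.001
grasp_force: 0.0
```

```bash
python3 - <<'E'
from h import *
s,f=wrist();print(s["clock"],s["eef_pos"],s["tcp_rot"],s["opening"])
cv2.imwrite("pics/w6.png",f["img"][:,:,::-1])
for b in blobs(f["img"],(15,140,110),(24,255,255),300)[1]:
    e=cv2.fitEllipse(b);print(np.round(e[0]),plane(f,e[0],6))
k,l,st,ce=cv2.connectedComponentsWithStats((f["img"].max(2)<60).astype(np.uint8))
for i in range(1,k):
    if 300<st[i,4]<4000: print(st[i],ce[i],plane(f,ce[i],82))
E
```

```text
25.4 [673.07449095  24.98759159 120.67820007] [-3.14094430e+00  2.02902494e-03 -2.80622142e+00] 1.0013684978142317
[278. 205.] [[674.2546539   23.98582438   6.        ]]
[ 20. 133.] [[ 685.03559293 -192.90597247    6.        ]]
[ 254  208   50   53 2057] [278.27661643 234.05250365] [[670.59789902  22.73092927  82.        ]]
```

View pics/w6.png

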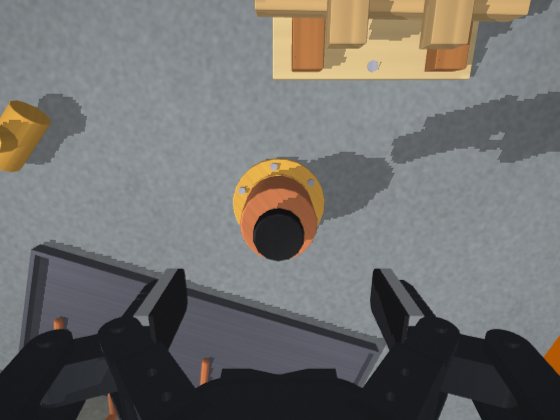

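The boiler is centred between the open fingers, with its cap at (278,234) px. That was the tenth and last picture I may view.

>>> send_rows(
  moves=[
    [[0,-0.001,-0.02,0,0,0,1],[0,0,-0.025,0,0,0,1],[0,0,-0.02,0,0,0,1],[0,0,-0.014,0,0,0,1],[0,0,-0.008,0,0,0,1],[0,0,-0.003,0,0,0,1],[0,0,0,0,0,0,1],[0,0,0,0,0,0,1]],
  ],
)

```text
clock: 26.25
eef_pos: [672.7, 24.0, 30.0]
tcp_rot: [-3.141, 0.001, -2.806]
contact_force: [0.0, -0.7, -0.1]
opening: 1.001
grasp_force: 0.0
```

>>> send_rows(
  moves=[
    [[0,0,0,0,0,0,-1],[0,0,0,0,0,0,-1],[0,0,0,0,0,0,-1],[0,0,0,0,0,0,-1]],
  ],
  grip_force=60,
)

```text
clock: 26.65
eef_pos: [672.4, 24.1, 30.1]
tcp_rot: [-3.141, 0.001, -2.806]
contact_force: [-1.8, 0.5, 6.0]
opening: 0.629
grasp_force: 62.8
```

>>> send_rows(
  moves=[
    [[0,0,0.005,0,0,0,-1],[0,0,0.015,0,0,0,-1],[0,0,0.025,0,0,0,-1],[0,0,0.025,0,0,0,-1],[0,0,0.02,0,0,0,-1],[0,0,0.01,0,0,0,-1],[0,0,0,0,0,0,-1],[0,0,0,0,0,0,-1]],
  ],
)

```text
clock: 27.45
eef_pos: [671.4, 23.9, 128.5]
tcp_rot: [3.141, -0.001, -2.806]
contact_force: [-0.8, -0.5, -5.4]
opening: 0.632
grasp_force: 64.5
```

>>> send_rows(
  moves=[
    [[-0.01,0.0005,0,0,0,0,-1],[-0.02,0.001,0,0,0,0,-1],[-0.03,0.0015,0,0,0,0,-1],[-0.035,0.0017,0,0,0,0,-1],[-0.035,0.0017,0,0,0,0,-1],[-0.03,0.0015,0,0,0,0,-1],[-0.02,0.001,0,0,0,0,-1],[-0.008,0.0004,0,0,0,0,-1],[0,0,0,0,0,0,-1],[0,0,0,0,0,0,-1]],
  ],
)

```text
clock: 28.45
eef_pos: [485.0, 33.3, 129.2]
tcp_rot: [-3.141, 0.001, -2.806]
contact_force: [-0.1, 0.5, -4.9]
opening: 0.631
grasp_force: 64.4
```

>>> send_rows(
  moves=[
    [[-0.0007,0,-0.01,0,0,0,-1],[0,0,-0.012,0,0,0,-1],[0,0,-0.008,0,0,0,-1],[0,0,-0.003,0,0,0,-1],[0,0,0,0,0,0,-1],[0,0,0,0,0,0,-1]],
  ],
)

```text
clock: 29.05
eef_pos: [483.4, 33.3, 96.0]
tcp_rot: [-3.142, -0.0, -2.806]
contact_force: [-0.3, 0.8, -5.0]
opening: 0.628
grasp_force: 64.6
```

>>> send_rows(
  moves=[
    [[0,0,-0.001,0,0,0,-1],[0,0,-0.001,0,0,0,-1],[0,0,0,0,0,0,-1],[0,0,0,0,0,0,-1]],
  ],
)

```text
clock: 29.45
eef_pos: [483.4, 33.3, 94.2]
tcp_rot: [-3.142, 0.0, -2.806]
contact_force: [-0.4, 0.7, -4.1]
opening: 0.635
grasp_force: 64.5
```

Nearly touching. I'll lower it a little more, then release and rise.

>>> send_rows(
  moves=[
    [[0,0,-0.001,0,0,0,-1],[0,0,0,0,0,0,-1],[0,0,0,0,0,0,-1]],
  ],
)

```text
clock: 29.75
eef_pos: [483.5, 33.3, 94.1]
tcp_rot: [-3.141, 0.001, -2.806]
contact_force: [-4.8, 0.9, 9.2]
opening: 0.632
grasp_force: 66.1
```

>>> send_rows(
  moves=[
    [[0,0,0,0,0,0,0.6],[0,0,0,0,0,0,1],[0,0,0,0,0,0,1],[0,0,0,0,0,0,1],[0,0,0.01,0,0,0,1],[0,0,0.03,0,0,0,1],[0,0,0.04,0,0,0,1],[0,0,0.04,0,0,0,1],[0,0,0.02,0,0,0,1],[0,0,0,0,0,0,1]],
  ],
)

```text
clock: 30.75
eef_pos: [485.3, 33.4, 236.9]
tcp_rot: [-3.14, 0.006, -2.806]
contact_force: [0.4, -0.0, -0.2]
opening: 1.001
grasp_force: 0.0
```

>>> send_rows(
  moves=[
    [[0,0,0,0,0,0,0],[0,0,0,0,0,0,0],[0,0,0,0,0,0,0]],
  ],
)

```text
clock: 31.05
eef_pos: [482.5, 33.2, 231.9]
tcp_rot: [3.141, -0.002, -2.806]
contact_force: [-1.5, -0.1, -1.2]
opening: 0.517
grasp_force: 0.0
```

```bash
python3 - <<'E'
from h import *
from rig import grab_frame
s,f=wrist();print(s["clock"],s["eef_pos"],s["tcp_rot"],s["opening"])
def dark(f,z,lo,hi,box):
    k,l,st,ce=cv2.connectedComponentsWithStats((f["img"].max(2)<70).astype(np.uint8))
    for i in range(1,k):
        if lo<st[i,4]<hi and box[0]<ce[i][0]<box[1] and box[2]<ce[i][1]<box[3]: print("dark",st[i],ce[i].round(1),plane(f,ce[i],z).round(1))
dark(f,140,300,6000,(200,360,150,300))
for b in blobs(f["img"],(15,140,110),(24,255,255),300)[1]:
    e=cv2.fitEllipse(b);print(np.round(e[0]),np.round(e[1]),plane(f,e[0],70).round(1))
g=grab_frame("side");dark(g,140,60,1000,(200,400,150,300))
E
```

```text
31.05 [482.45745194  33.19668498 231.86528637] [ 3.14098117e+00 -2.24852756e-03 -2.80628852e+00] 0.5168936045584929
dark [ 258  194   41   43 1383] [278.1 215.1] [[484.6  32.5 140. ]]
[415. 411.] [22. 29.] [[699.7 292.8  70. ]]
[ 62. 271.] [24. 51.] [[ 644.  -161.2   70. ]]
[278. 195.] [73. 76.] [[486.1  33.   70. ]]
dark [296 203  15  14 171] [303.2 209.2] [[485.4  36.5 140. ]]
```

>>> send_rows(
  moves=[
    [[0.001,0,0,0,0,0,-1],[0,0,0,0,0,0,-1],[0,0,0,0,0,0,-1],[0,0,-0.02,0,0,0,-1],[0,0,-0.03,0,0,0,-1],[0,0,-0.02,0,0,0,-1],[0,0,-0.004,0,0,0,-1],[0,0,0,0,0,0,-1],[0,0,0,0,0,0,-1]],
  ],
)

```text
clock: 32.05
eef_pos: [485.0, 33.3, 160.0]
tcp_rot: [-3.141, 0.001, -2.806]
contact_force: [0.1, 0.2, 0.0]
opening: 0.002
grasp_force: 0.0
```

>>> send_rows(
  moves=[
    [[0,0,-0.003,0,0,0,-1],[0,0,-0.003,0,0,0,-1],[0,0,-0.002,0,0,0,-1],[0,0,0,0,0,0,-1]],
  ],
)

```text
clock: 32.45
eef_pos: [484.1, 33.3, 150.9]
tcp_rot: [3.141, -0.0, -2.806]
contact_force: [0.1, -0.3, -0.2]
opening: -0.001
grasp_force: 0.0
```

>>> send_rows(
  moves=[
    [[0,0,-0.003,0,0,0,-1],[0,0,-0.003,0,0,0,-1],[0,0,0,0,0,0,-1]],
  ],
)

```text
clock: 32.75
eef_pos: [483.9, 33.2, 144.6]
tcp_rot: [3.141, -0.001, -2.806]
contact_force: [-0.1, 0.0, -0.6]
opening: 0.0
grasp_force: 0.0
```

>>> send_rows(
  moves=[
    [[0,0,-0.002,0,0,0,-1],[0,0,-0.002,0,0,0,-1],[0,0,0,0,0,0,-1]],
  ],
)

```text
clock: 33.05
eef_pos: [484.1, 33.2, 140.8]
tcp_rot: [3.141, -0.0, -2.806]
contact_force: [-0.1, 0.1, 0.1]
opening: -0.003
grasp_force: 0.0
```

>>> send_rows(
  moves=[
    [[0,0,-0.002,0,0,0,-1],[0,0,-0.002,0,0,0,-1],[0,0,0,0,0,0,-1]],
  ],
)

```text
clock: 33.35
eef_pos: [484.2, 33.2, 136.9]
tcp_rot: [3.142, -0.0, -2.806]
contact_force: [0.7, 0.4, 0.9]
opening: -0.001
grasp_force: 0.0
```

>>> send_rows(
  moves=[
    [[0,0,-0.002,0,0,0,-1],[0,0,-0.002,0,0,0,-1],[0,0,0,0,0,0,-1]],
  ],
)

```text
clock: 33.65
eef_pos: [484.3, 33.3, 132.9]
tcp_rot: [-3.142, 0.0, -2.806]
contact_force: [-0.7, -0.7, 0.9]
opening: -0.003
grasp_force: 0.5
```

>>> send_rows(
  moves=[
    [[0,0,-0.002,0,0,0,-1],[0,0,-0.002,0,0,0,-1],[0,0,0,0,0,0,-1]],
  ],
)

```text
clock: 33.95
eef_pos: [484.3, 33.3, 128.9]
tcp_rot: [-3.142, 0.0, -2.806]
contact_force: [0.3, 0.5, 1.4]
opening: -0.0
grasp_force: 0.7
```

>>> send_rows(
  moves=[
    [[0,0,-0.001,0,0,0,-1],[0,0,-0.001,0,0,0,-1],[0,0,0,0,0,0,-1]],
  ],
)

```text
clock: 34.25
eef_pos: [484.6, 33.3, 128.6]
tcp_rot: [-3.141, 0.001, -2.806]
contact_force: [-7.6, -0.5, 24.4]
opening: 0.0
grasp_force: 12.3
```

```bash
python3 - <<'E'
from h import *
from rig import grab_frame,sense
s=sense();print(s["clock"],s["eef_pos"],s["contact_force"],s["grasp_force"],s["joint_efforts"].round(2),s["wrist_torque"].round(2))
g=grab_frame("side");K,R,t=cam(g);r=cv2.Rodrigues(R)[0]
for z in(64,70,122,133,137,147): print(z,cv2.projectPoints(np.array([[485.,36.,z]]),r,t,K,None)[0].ravel().round(1))
h=cv2.cvtColor(g["img"],cv2.COLOR_RGB2HSV)
for v in range(185,250,2): print(v,[h[v,u].tolist() for u in(296,303,310)])
E
```

```text
34.25 [484.59028201  33.27008383 128.58220508] [-7.61627128 -0.48093741 24.38339043] 12.279627493699081 [ 1.000e-02 -3.576e+01 -2.397e+01  1.000e-02 -2.460e+00  0.000e+00] [-0.06  1.33  0.  ]
64 [302.7 233.8]
70 [302.8 231.9]
122 [303.3 215.2]
133 [303.4 211.5]
137 [303.4 210.1]
147 [303.5 206.7]
185 [[97, 21, 111], [90, 62, 29], [101, 46, 44]]
187 [[101, 22, 126], [78, 49, 26], [125, 40, 38]]
189 [[100, 24, 127], [83, 39, 26], [110, 33, 47]]
191 [[103, 18, 125], [110, 31, 25], [124, 38, 47]]
193 [[101, 21, 131], [110, 26, 59], [107, 28, 64]]
195 [[94, 16, 127], [77, 54, 33], [107, 36, 50]]
197 [[102, 19, 131], [108, 36, 35], [113, 18, 57]]
199 [[98, 22, 130], [101, 112, 25], [90, 12, 42]]
201 [[99, 19, 132], [30, 20, 25], [108, 64, 20]]
203 [[83, 16, 125], [120, 51, 30], [114, 15, 86]]
205 [[96, 20, 126], [105, 57, 36], [94, 15, 119]]
207 [[0, 9, 116], [113, 85, 27], [110, 7, 110]]
209 [[8, 115, 100], [120, 108, 26], [7, 79, 97]]
211 [[12, 106, 65], [18, 149, 91], [3, 96, 56]]
213 [[4, 113, 61], [19, 157, 86], [8, 138, 76]]
215 [[11, 158, 103], [113, 82, 25], [9, 138, 63]]
217 [[11,
[... 177 characters left out ...]
1], [11, 155, 105]]
225 [[9, 135, 113], [12, 151, 105], [10, 161, 95]]
227 [[8, 152, 109], [10, 156, 103], [11, 163, 94]]
229 [[10, 147, 113], [10, 158, 103], [11, 154, 93]]
231 [[10, 157, 107], [10, 160, 102], [11, 153, 95]]
233 [[12, 152, 109], [11, 158, 102], [12, 163, 94]]
235 [[11, 151, 110], [10, 153, 105], [11, 150, 104]]
237 [[16, 166, 120], [14, 156, 111], [16, 175, 109]]
239 [[15, 151, 128], [13, 161, 109], [18, 167, 130]]
241 [[15, 90, 122], [18, 169, 139], [20, 179, 140]]
243 [[18, 141, 136], [19, 175, 137], [19, 165, 136]]
245 [[18, 159, 125], [19, 172, 129], [19, 138, 118]]
247 [[19, 109, 117], [17, 110, 116], [17, 104, 110]]
249 [[19, 121, 101], [18, 106, 106], [20, 110, 107]]
```

The force jumped to 24 N, so the cap has hit its hard stop after about 10 mm of soft travel. I'll withdraw and check.

>>> send_rows(
  moves=[
    [[0,0,-0.0005,0,0,0,-1],[0,0,0,0,0,0,-1],[0,0,0.005,0,0,0,-1],[0,0,0.02,0,0,0,-1],[0,0,0.04,0,0,0,-1],[0,0,0.04,0,0,0,-1],[0,0,0.002,0,0,0,-1],[0,0,0,0,0,0,-1],[0,0,0,0,0,0,-1],[0,0,0,0,0,0,-1]],
  ],
)

```text
clock: 35.3
eef_pos: [483.3, 33.2, 232.0]
tcp_rot: [3.141, -0.003, -2.806]
contact_force: [-0.6, 1.4, -0.3]
opening: -0.004
grasp_force: 0.0
```

```bash
python3 - <<'E'
from h import *
from rig import grab_frame
s,f=wrist();print(s["clock"],s["eef_pos"],s["contact_force"])
def dark(f,z,lo,hi,box):
    k,l,st,ce=cv2.connectedComponentsWithStats((f["img"].max(2)<70).astype(np.uint8))
    for i in range(1,k):
        if lo<st[i,4]<hi and box[0]<ce[i][0]<box[1] and box[2]<ce[i][1]<box[3]: print("dark",st[i],ce[i].round(1),plane(f,ce[i],z).round(1))
dark(f,137,300,6000,(200,360,150,300))
for b in blobs(f["img"],(15,140,110),(24,255,255),300)[1]:
    e=cv2.fitEllipse(b);print(np.round(e[0]),np.round(e[1]),plane(f,e[0],70).round(1))
g=grab_frame("side");dark(g,130,60,1000,(200,400,150,300))
E
```

```text
35.3 [483.31240447  33.17194927 232.01563196] [-0.6325872   1.36818208 -0.29454801]
dark [259 191  40  41 778] [278.7 208.8] [[481.2  31.5 137. ]]
[ 62. 270.] [24. 52.] [[ 644.3 -161.3   70. ]]
[278. 214.] [24. 25.] [[506.7  40.2  70. ]]
[278. 194.] [73. 76.] [[486.  33.  70.]]
dark [296 208  15  12  94] [303.1 214.5] [[484.   42.2 130. ]]
```

The flange hasn't shifted, and the cap moved about 3 px down in the side view. The neck's brass now shows in the middle of the cap. To be sure the cap isn't being held up by the neck, I'll press its rim once more with the fingers slightly apart.

>>> send_rows(
  moves=[
    [[0.0005,0,0,0,0,0,-0.4],[0,0,0,0,0,0,-0.4],[0,0,-0.02,0,0,0,-0.4],[0,0,-0.03,0,0,0,-0.4],[0,0,-0.03,0,0,0,-0.4],[0,0,-0.016,0,0,0,-0.4],[0,0,-0.004,0,0,0,-0.4],[0,0,0,0,0,0,-0.4],[0,0,0,0,0,0,-0.4]],
  ],
)

```text
clock: 36.3
eef_pos: [485.5, 33.3, 134.5]
tcp_rot: [-3.141, 0.001, -2.806]
contact_force: [-0.1, -0.1, -0.7]
opening: 0.299
grasp_force: 0.0
```

>>> send_rows(
  moves=[
    [[0,0,-0.002,0,0,0,-0.4],[0,0,-0.002,0,0,0,-0.4],[0,0,0,0,0,0,-0.4]],
  ],
)

```text
clock: 36.6
eef_pos: [484.8, 33.3, 129.8]
tcp_rot: [-3.141, 0.0, -2.806]
contact_force: [0.4, -0.2, -0.0]
opening: 0.299
grasp_force: 0.0
```

>>> send_rows(
  moves=[
    [[0,0,-0.0015,0,0,0,-0.4],[0,0,-0.001,0,0,0,-0.4],[0,0,0,0,0,0,-0.4]],
  ],
)

```text
clock: 36.9
eef_pos: [485.2, 33.3, 128.4]
tcp_rot: [-3.141, 0.001, -2.806]
contact_force: [-5.0, -0.6, 16.8]
opening: 0.299
grasp_force: 8.7
```

The rim is hard against its stop at the same height, with 16.8 N against the cap's 5 N friction, so it is home. Withdrawing.

>>> send_rows(
  moves=[
    [[0,0,0.005,0,0,0,-0.4],[0,0,0.015,0,0,0,-0.4],[0,0,0.03,0,0,0,-0.4],[0,0,0.04,0,0,0,-0.4],[0,0,0.03,0,0,0,-0.4],[0,0,0.01,0,0,0,-0.4],[0,0,0,0,0,0,-0.4],[0,0,0,0,0,0,-0.4],[0,0,0,0,0,0,-0.4],[0,0,0,0,0,0,-0.4]],
  ],
)

```text
clock: 37.9
eef_pos: [484.0, 33.2, 255.7]
tcp_rot: [3.141, -0.002, -2.806]
contact_force: [0.2, -0.3, -0.7]
opening: 0.3
grasp_force: 0.0
```

```bash
python3 - <<'E'
from h import *
from rig import sign_off
s,f=wrist();print(s["clock"],s["eef_pos"],s["contact_force"])
ok=False
for b in blobs(f["img"],(15,140,110),(24,255,255),300)[1]:
    e=cv2.fitEllipse(b);p=plane(f,e[0],70)[0];print(np.round(e[0]),np.round(e[1]),p.round(1))
    ok|=np.hypot(p[0]-484.3,p[1]-33.3)<8 and min(e[1])>55
print(ok)
if ok: print(sign_off())
E
```

```text
37.9 [484.03304867  33.19150457 255.66758211] [ 0.21064915 -0.29365836 -0.70775258]
[ 74. 261.] [23. 48.] [ 646.8 -163.    70. ]
[279. 205.] [22. 22.] [504.5  39.6  70. ]
[279. 188.] [68. 72.] [486.3  33.2  70. ]
True
the job is handed in; nothing more can be done
None
```

The job is handed in at about 38 s: crib finished, boiler upright and released within about 2 mm of the skid's middle, and cap pressed to its hard stop, though the hand-in returned no verdict.

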